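# Slide a vial puck through the L-shaped guide slot into the reader's bay

## Robot

A 6-joint arm with a two-finger parallel gripper is mounted at the origin on the work surface. World frame = base frame: x ahead of the robot, y to its left, z up, the work surface at z = 0. Lengths are in m, angles in rad, forces in N, time in s.
With the tool pointing down it reaches from about 0.325 to 0.775 m from the base axis. Payload 9.3 kg.
Tool frame: the origin (TCP) lies at the very end of the fingers, on their centre line; the grasp point (between the pads) lies 19 mm behind it; z points along the fingers, y is the direction in which the jaws open and shut (so a half turn about z gives the same grasp; the last joint's range is limited). The gripper opens to 85 mm and grips with 20 to 120 N. Pads are 22 mm wide; open, the fingers measure 114 mm over their backs; the gripper's body (76 mm by 85 mm) begins 54 mm behind the grasp point. The pads swing forward as they close: fully open they stand 13 mm farther back than shut.
Start: joints at [1.157, 0.259, 0.021, 1.334, 0, 1.418], TCP at [0.142, 0.531, 0.231] pointing down, gripper open.
Joint ranges: [-3.04, 3.04], [-0.91, 1.82], [-1.04, 1.36], [-1.92, 1.95], [-1.52, 1.45], [-3.14, 3.14]. Speed limits (rad/s): [2.22, 2.22, 2.79, 3.14, 3.14, 3.14].

## Interface

Orientations are given as a 3x3 rotation matrix whose columns are the frame's x, y, z axes.
In Python, from workcell import readout, cams, order gives the robot as it stands.
- The arm moves only by the tool apply_moves, never from a script. Its argument "moves" is a list of rows, each an object with "slide": the shift along the tool's x, y, z in mm, a list of three; "rotation": the turn, a rotation vector about the tool's x, y, z in degrees, a list of three; "jaw": the opening in per cent of the stroke, from 0 (shut) to 100 (fully open). In form: [{"slide": [x, y, z], "rotation": [rx, ry, rz], "jaw": jaw}, ...]. A call has exactly 10 rows; each row shifts and turns the commanded pose from where the row before left it, along the tool's axes as they then stand; what a row does not reach is not made up. A row lasts 1/8 s, in which the tool goes at most 62.5 mm and 10.7 degrees, less where a joint would pass 70% of its speed; a pose out of reach is approached as far as the arm can. A call with a gripper value outside its range is refused whole. The fingers move at their own pace and stop on an object; "squeeze" is the grip in N (left out, the last holds). Time passes only in rows, so rows that do not move let the fingers close, or fill a call up. It gives the time, the measured TCP pose, the force and the opening at its end, in the units of the state.
- readout.get_obs(): the state, without advancing time (a new reading comes with each control period).
- cams.snapshot(name): name is "side" or "top"; returns the picture (400x640x3 uint8, red, green, blue); there is no depth.
- cams.camera_model(name): a dict with "fx", "fy", "cx", "cy" (pixels), "D" ([k1, k2, p1, p2, k3] as OpenCV has them; the pictures are not rectified), "world_to_cam" (4x4, takes a point from world to camera coordinates). Camera axes: x right, y up, looking along -z (the intrinsics and any distortion apply to the point x, -y, -z); pixel columns grow to the right and rows downward; lengths in m; the calibration is good to about 2 mm. A picture is of the moment at which its call begins. camera_model takes no time and is no camera call.
- order.sign_off(): hands the job in, once; it reports no verdict.
The state is a dict: "time": time; "joints": joint angles; "qvel": joint speeds; "joint_efforts": joint torques, N m; "ee_pos": TCP position; "tool_rot": TCP orientation; "force": force on the tool from outside, world axes, zero at the start; "moment": the same for the moment, N m; "grip_width": finger opening in m.
Only numpy, scipy, OpenCV 4.12 (cv2) and the standard library are available. Lean on these libraries where they do the work, as an engineer would, in place of code of your own. Each camera call takes 0.05 s, during which the arm holds its last target. There are 200 camera calls.

## Task

Load the sample into the vial reader: with the fingertips, push the blue puck that carries the white-capped vial along the L-shaped slot in the white deck to the corner, then turn and push it along the second leg until it is fully home at the slot's end, in front of the grey read head. Keep the puck down on the deck and upright all the way (push it, do not lift it), leave the other things where they stand, and finish with the hand clear of everything.

Things in the scene. Friction and masses are not known exactly. Their poses are not given: they have to be found in the camera images.
- reader: vial reader, fixed to the bench, turned up to 0.45 rad either way. Origin at the centre of its deck's underside, z up. White deck 220 mm (x) by 240 mm (y), top 22 mm above the bench. In it a dark L-shaped slot, 15 mm wide, 16 mm deep: first leg along the reader's +x at y = -50 mm, second leg along its +y at x = +40 mm, 100 mm each
- read_head (a point): middle of the face of the grey read head, a fixed block on the deck, 70 mm (reader's x) by 18 mm (y), rising 22 mm above the deck; the face lies 30 mm past slot_end along the reader's +y (5 mm from the puck's rim when home)
- housing (a point): centre of the top of the reader's white housing, 150 mm above the bench, 210 mm (reader's x) by 140 mm (y), standing along the deck's +y side
- puck: loose blue puck, 50 mm across, 28 mm tall, 0.10 to 0.20 kg, with a white-capped amber vial (26 mm across) fixed in its middle, 50 mm tall in all; under its middle a pin 12 mm across, 12 mm long rides in the slot with 1.5 mm side play. Origin on its axis at its underside, level with the deck's top. Starts in the first half of the first leg; slides with plain friction (under 3 N)
- slot_start (a point): point at deck-top height where the pin's axis is when it stands at the very beginning of the first leg
- slot_corner (a point): point at deck-top height where the pin's axis is when it stands in the corner; 100 mm from slot_start along the reader's +x
- slot_end (a point): point at deck-top height where the pin's axis is when the puck is fully home; the slot stops the pin here; 100 mm from slot_corner along the reader's +y
- vial_red: spare amber vial with a red cap, 26 mm across, 53 mm tall, standing loose on the deck; origin at the centre of its underside
- vial_green: the same spare vial with a green cap, 26 mm across, 53 mm tall, standing loose on the deck; origin at the centre of its underside
- tube_rack: blue wire rack 90 x 60 mm with three capped tubes, 80 mm tall in all, loose on the bench; origin at the centre of its underside
- tip_box: dark blue box with a yellow lid, 82 x 112 mm, 59 mm tall, loose on the bench; origin at the centre of its underside
- reagent_bottle: clear bottle with an orange cap, 60 mm across, 120 mm tall, loose on the bench; origin at the centre of its underside
- buffer_jar: white jar, 72 mm across, 100 mm tall, loose on the bench; origin at the centre of its underside
- beaker: empty glass beaker, 70 mm across, 85 mm tall, loose on the bench; origin at the centre of its underside

How it is judged:
By the outcome, as a careful person would: the job done as asked, in the order asked, and still so for the second after the job is handed in, with the robot touching nothing.
It also fails if it takes over 48 s, if anything falls off the work surface, if the arm or the gripper's body presses on something with over 40 N, if the wrist force passes 120 N, or if a joint passes its speed limit or range.

## Working session

There is one attempt and no reset: what is moved stays moved. The work goes in short steps, Python scripts to look and compute and a tool call to move; the robot and the scene stay as the last step left them, time stands still between calls to the robot, and variables do not carry over. Pictures are saved under pics/ and viewed, about 8 in all and at most 12, crops included, and the job is handed in when it is done.

Besides the shell and the picture viewer there is one more tool, called after ">>>" by a JSON object that holds its "method" and its "body", one argument or row to a line. apply_moves: Moves the arm, as the interface text tells. Its arguments: {"type":"object","properties":{"moves":{"type":"array","items":{"type":"object","properties":{"slide":{"type":"array","items":{"type":"number"}},"rotation":{"type":"array","items":{"type":"number"}},"jaw":{"type":"number"}}}},"squeeze":{"type":"number"}},"required":["moves"]}

```bash
mkdir -p pics; ls; python3 - <<'E'
from workcell import readout,cams
import cv2,numpy as np
for n in("top","side"):
    cv2.imwrite(f"pics/{n}0.png",cams.snapshot(n)[:,:,::-1]); m=cams.camera_model(n); print(n,{k:np.round(v,4).tolist() for k,v in m.items()})
o=readout.get_obs();print(o["time"],o["ee_pos"],np.round(o["tool_rot"],3),o["grip_width"])
E
```

```text
pics
top {'fx': 364.4051, 'fy': 364.4051, 'cx': 313.4553, 'cy': 199.9403, 'D': [0.0137, 0.0, 0.0, 0.0, 0.0], 'world_to_cam': [[0.0154, -0.9998, 0.011, 0.0107], [0.9897, 0.0168, 0.1421, -0.6053], [-0.1423, 0.0087, 0.9898, -0.9378], [0.0, 0.0, 0.0, 1.0]]}
side {'fx': 394.5579, 'fy': 394.5579, 'cx': 318.5325, 'cy': 200.2532, 'D': [0.0227, 0.0, 0.0, 0.0, 0.0], 'world_to_cam': [[0.731, -0.6823, -0.0111, -0.4388], [0.4231, 0.4404, 0.7918, -0.3736], [-0.5353, -0.5835, 0.6106, -0.7126], [0.0, 0.0, 0.0, 1.0]]}
0.1 [0.1417123  0.53116605 0.23072715] [[-0.966  0.258 -0.   ]
 [ 0.258  0.966 -0.001]
 [ 0.    -0.001 -1.   ]] 0.08511901791224041
```

View pics/top0.png

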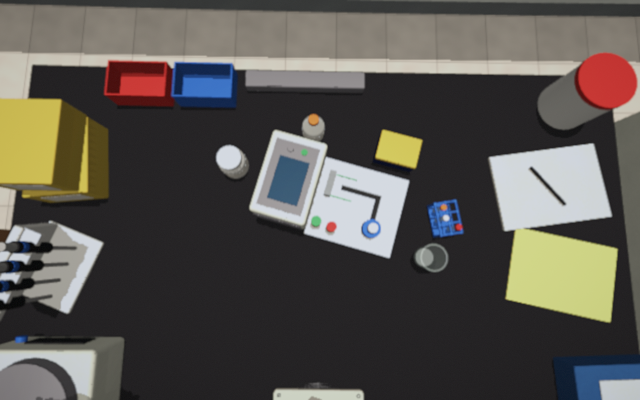

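View pics/side0.png

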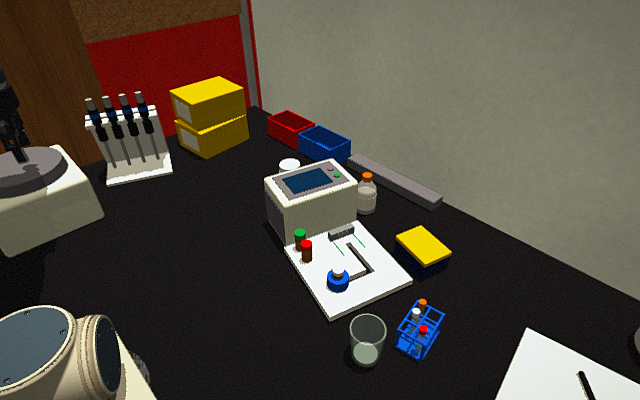

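The top view shows the deck centred near px (357,207), with the puck at (372,228), the slot corner near (377,197) and the slot end near (343,188). The green and red vials are at (316,222) and (331,228). I'll enlarge both views to pick points.

```bash
python3 - <<'E'
import cv2,numpy as np
t=cv2.imread("pics/top0.png")[150:262,295:415];s=cv2.imread("pics/side0.png")[218:322,280:415]
t=cv2.resize(t,None,fx=5,fy=5,interpolation=cv2.INTER_CUBIC)
s=cv2.resize(s,None,fx=5,fy=5,interpolation=cv2.INTER_CUBIC)
for im,x0,y0 in((t,295,150),(s,280,218)):
    for x in range(0,im.shape[1],50): cv2.line(im,(x,0),(x,6 if x%100 else 14),(0,0,255),1); cv2.putText(im,str(x0+x//5),(x,24),0,.35,(0,0,255),1)
    for y in range(0,im.shape[0],50): cv2.line(im,(0,y),(8,y),(0,0,255),1); cv2.putText(im,str(y0+y//5),(10,y+4),0,.35,(0,0,255),1)
cv2.imwrite("pics/tc.png",t);cv2.imwrite("pics/sc.png",s)
E
```

```text
(no output)
```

View pics/tc.png

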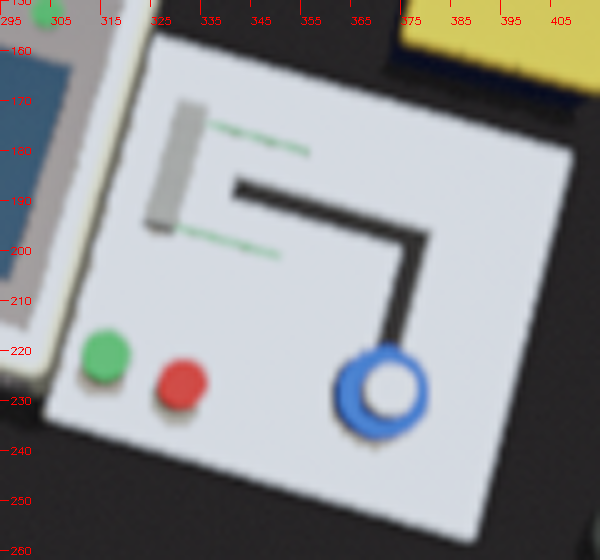

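View pics/sc.png

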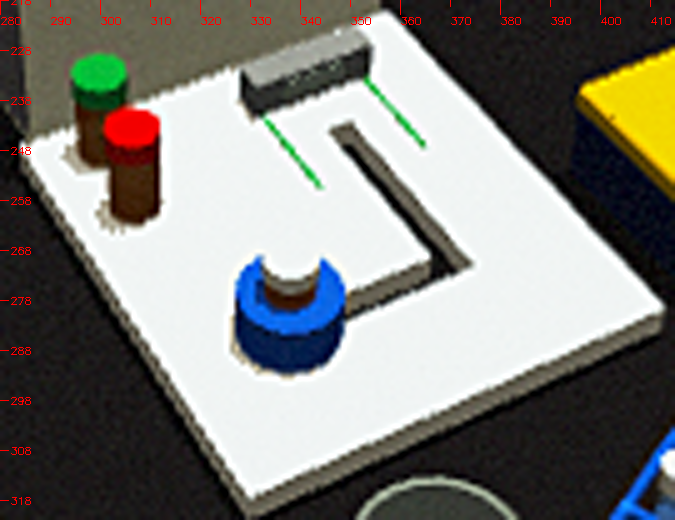

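The crops show the deck corners, the L slot (the puck covers part of the first leg), the read head, and the vials, which stand well clear of both legs. Next I'll fit the reader, puck and vial poses.

```bash
cat > h.py <<'E'
import cv2,numpy as np
from workcell import cams,readout
from scipy.optimize import least_squares
M={n:cams.camera_model(n) for n in("top","side")}
def proj(n,P):
    m=M[n];T=np.array(m["world_to_cam"]);c=np.atleast_2d(P)@T[:3,:3].T+T[:3,3]
    K=np.array([[m["fx"],0,m["cx"]],[0,m["fy"],m["cy"]],[0,0,1]])
    return cv2.projectPoints(c*[1,-1,-1],np.zeros(3),np.zeros(3),K,np.array(m["D"]))[0][:,0]
def r2w(p,q): # q reader mm
    q=np.atleast_2d(q)/1000;c,s=np.cos(p[2]),np.sin(p[2])
    return np.c_[p[0]+c*q[:,0]-s*q[:,1],p[1]+s*q[:,0]+c*q[:,1],q[:,2]]
E
python3 - <<'E'
from h import *
o={"top":(295,150),"side":(280,218)}
def px(n,u): return (np.array(u)+.5)/5-.5+o[n]
D={"top":[((110,-120,22),(573,152)),((-110,-120,22),(476,543)),((47.5,-57.5,22),(430,233)),((32.5,-42.5,22),(403,245)),((47.5,57.5,22),(236,177)),((32.5,57.5,22),(232,198))],
"side":[((110,-120,22),(664,305)),((-110,-120,22),(249,497)),((-110,120,22),(28,140)),((47.5,-57.5,22),(472,262)),((47.5,57.5,22),(352,122)),((32.5,57.5,22),(330,129))]}
D["top"].append(((-110,120,22),(43,418)))
def res(p,ns): return np.concatenate([(proj(n,r2w(p,[d[0] for d in D[n]]))-[px(n,d[1]) for d in D[n]]).ravel() for n in ns])
for ns in(["top"],["side"],["top","side"]):
    f=least_squares(res,[.55,-.1,0],args=(ns,),loss="soft_l1",f_scale=.5);p=f.x;print(ns,p.round(4),res(p,ns).reshape(-1,2).round(1).tolist())
np.save("p.npy",p)
R=np.array([[np.cos(p[2]),-np.sin(p[2])],[np.sin(p[2]),np.cos(p[2])]])
for nm,z,a,b in(("puck cap",.072,(391,390),(291,262)),("puck rim top",.050,(381,392),(290,296)),("red",.075,(182,384),(132,128)),("green",.075,(105,355),(99,73))):
    for ns in(["top"],["side"],["top","side"]):
        g=least_squares(lambda x:np.concatenate([(proj(n,[x[0],x[1],z])-px(n,u)).ravel() for n,u in(("top",a),("side",b)) if n in ns]),[.55,-.1]).x
        print(nm,ns,g.round(4),"reader mm",(R.T@(g-p[:2])*1e3).round(1))
print("start,corner,end",r2w(p,[[-60,-50,22],[40,-50,22],[40,50,22]]).round(4).tolist())
E
```

```text
['top'] [ 0.5918 -0.1001 -0.2628] [[-0.1, 0.6], [-0.1, -0.5], [1.1, -0.4], [-0.1, 0.9], [-0.2, -0.5], [-0.9, 0.4], [0.9, -0.1]]
['side'] [ 0.5952 -0.1016 -0.2744] [[0.6, 0.5], [-0.1, -0.5], [-1.0, 0.3], [1.1, 0.6], [0.1, -1.2], [-0.6, -0.7]]
['top', 'side'] [ 0.5932 -0.1007 -0.265 ] [[0.2, 0.2], [0.0, -1.0], [1.4, -0.8], [0.2, 0.4], [0.1, -1.1], [-0.6, -0.1], [1.1, -0.8], [-0.1, 0.3], [-0.4, -0.0], [-2.1, 0.9], [0.4, 0.6], [-1.0, -1.0], [-1.6, -0.5]]
puck cap ['top'] [ 0.5312 -0.1339] reader mm [-51.2 -48.3]
puck cap ['side'] [ 0.5296 -0.1392] reader mm [-51.4 -53.8]
puck cap ['top', 'side'] [ 0.5308 -0.1365] reader mm [-50.9 -50.9]
puck rim top ['top'] [ 0.5316 -0.1324] reader mm [-51.2 -46.7]
puck rim top ['side'] [ 0.5294 -0.1393] reader mm [-51.5 -54. ]
puck rim top ['top', 'side'] [ 0.531  -0.1358] reader mm [-50.9 -50.2]
red ['top'] [ 0.5323 -0.0255] reader mm [-78.5  56.6]
red ['side'] [ 0.5331 -0.0297] reader mm [-76.7  52.8]
red ['top', 'side'] [ 0.533  -0.0274] reader mm [-77.3  55. ]
green ['top'] [0.5466 0.0144] reader mm [-75.2  98.9]
green ['side'] [0.5471 0.0104] reader mm [-73.7  95.1]
green ['top', 'side'] [0.5472 0.0127] reader mm [-74.2  97.4]
start,corner,end [[0.5222, -0.1333, 0.022], [0.6188, -0.1595, 0.022], [0.6449, -0.0629, 0.022]]
```

>>> {"method": "apply_moves", "body": {
  "moves": [
    {"slide": [-25, -27, 0], "rotation": [0, 0, 0], "jaw": 30},
    {"slide": [-25, -27, 0], "rotation": [0, 0, 0], "jaw": 30},
    {"slide": [-25, -27, 0], "rotation": [0, 0, 0], "jaw": 30},
    {"slide": [-25, -27, 0], "rotation": [0, 0, 0], "jaw": 30},
    {"slide": [-25, -27, 0], "rotation": [0, 0, 0], "jaw": 30},
    {"slide": [-25, -27, 0], "rotation": [0, 0, 0], "jaw": 30},
    {"slide": [-25, -27, 0], "rotation": [0, 0, 0], "jaw": 30},
    {"slide": [-25, -27, 0], "rotation": [0, 0, 0], "jaw": 30},
    {"slide": [-25, -27, 0], "rotation": [0, 0, 0], "jaw": 30},
    {"slide": [-25, -27, 0], "rotation": [0, 0, 0], "jaw": 30}
  ]
}}

```text
time: 1.35
ee_pos: [0.314, 0.2049, 0.2311]
tool_rot: [[-0.966, 0.258, -0.0], [0.258, 0.966, -0.0], [0.0, -0.0, -1.0]]
force: [0.4, 0.3, -0.2]
grip_width: 0.0254
```

>>> {"method": "apply_moves", "body": {
  "moves": [
    {"slide": [-25, -27, 0], "rotation": [0, 0, 0], "jaw": 30},
    {"slide": [-25, -27, 0], "rotation": [0, 0, 0], "jaw": 30},
    {"slide": [-25, -27, 0], "rotation": [0, 0, 0], "jaw": 30},
    {"slide": [-25, -27, 0], "rotation": [0, 0, 0], "jaw": 30},
    {"slide": [-25, -27, 0], "rotation": [0, 0, 0], "jaw": 30},
    {"slide": [-25, -27, 0], "rotation": [0, 0, 0], "jaw": 30},
    {"slide": [-25, -27, 0], "rotation": [0, 0, 0], "jaw": 30},
    {"slide": [-25, -27, 0], "rotation": [0, 0, 0], "jaw": 30},
    {"slide": [-25, -27, 0], "rotation": [0, 0, 0], "jaw": 30},
    {"slide": [-25, -27, 0], "rotation": [0, 0, 0], "jaw": 30}
  ]
}}

```text
time: 2.6
ee_pos: [0.486, -0.1204, 0.231]
tool_rot: [[-0.966, 0.258, -0.001], [0.258, 0.966, 0.0], [0.001, 0.0, -1.0]]
force: [0.0, 1.1, 0.0]
grip_width: 0.0255
```

```bash
cat >> h.py <<'E'
def tcp():
    p=np.load("p.npy");o=readout.get_obs();d=np.array(o["ee_pos"][:2])-p[:2];c,s=np.cos(p[2]),np.sin(p[2]);R=np.array(o["tool_rot"])
    print("t",round(o["time"],2),"reader mm",((c*d[0]+s*d[1])*1e3).round(1),((-s*d[0]+c*d[1])*1e3).round(1),"z",round(o["ee_pos"][2]*1e3,1),"tool-y yaw vs reader deg",np.degrees(np.arctan2(R[1,1],R[0,1])-p[2]).round(2),"tool z",R[:,2].round(3),"F",np.round(o["force"],1),"w",round(o["grip_width"],4))
E
python3 -c "from h import *;tcp()"
```

```text
t 2.6 reader mm -98.4 -47.1 z 231.0 tool-y yaw vs reader deg 90.23 tool z [-0.001  0.    -1.   ] F [0.  1.1 0. ] w 0.0255
```

>>> {"method": "apply_moves", "body": {
  "moves": [
    {"slide": [7, -3, 15], "rotation": [0, 0, 0], "jaw": 30},
    {"slide": [0, 0, 25], "rotation": [0, 0, 0], "jaw": 30},
    {"slide": [0, 0, 30], "rotation": [0, 0, 0], "jaw": 30},
    {"slide": [0, 0, 30], "rotation": [0, 0, 0], "jaw": 30},
    {"slide": [0, 0, 30], "rotation": [0, 0, 0], "jaw": 30},
    {"slide": [0, 0, 25], "rotation": [0, 0, 0], "jaw": 30},
    {"slide": [0, 0, 20], "rotation": [0, 0, 0], "jaw": 30},
    {"slide": [0, 0, 15], "rotation": [0, 0, 0], "jaw": 30},
    {"slide": [0, 0, 10], "rotation": [0, 0, 0], "jaw": 30},
    {"slide": [0, 0, 0], "rotation": [0, 0, 0], "jaw": 30}
  ]
}}

```text
time: 3.85
ee_pos: [0.4778, -0.1202, 0.0307]
tool_rot: [[-0.966, 0.258, -0.001], [0.258, 0.966, 0.001], [0.001, 0.0, -1.0]]
force: [0.2, 0.9, -0.8]
grip_width: 0.0251
```

```bash
python3 - <<'E'
from h import *;tcp()
a=cams.snapshot("side")[200:330,270:420,::-1];b=cams.snapshot("top")[150:270,295:415,::-1]
a=cv2.resize(a,(450,390),interpolation=cv2.INTER_CUBIC);b=cv2.resize(b,(350,350),interpolation=cv2.INTER_CUBIC)
c=np.zeros((390,800,3),np.uint8);c[:,:450]=a;c[:350,450:]=b;cv2.imwrite("pics/m1.png",c)
E
```

```text
t 3.85 reader mm -106.4 -49.0 z 30.7 tool-y yaw vs reader deg 90.24 tool z [-0.001  0.001 -1.   ] F [ 0.2  0.9 -0.8] w 0.0251
```

View pics/m1.png

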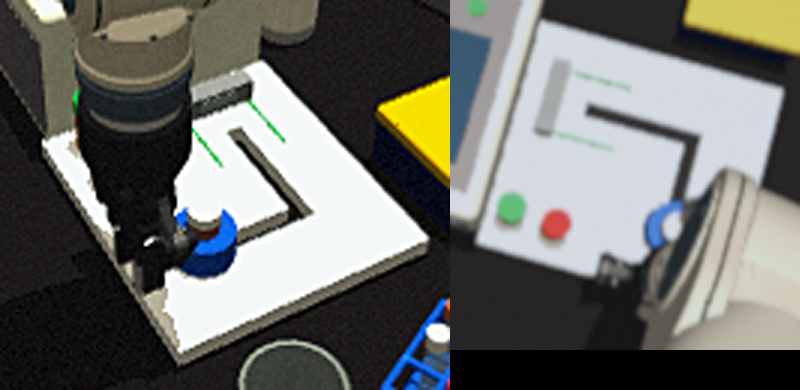

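The fingers are down just behind the puck on the first-leg line, and the vials are clear. Starting the push.

>>> {"method": "apply_moves", "body": {
  "moves": [
    {"slide": [-4, -1, 0], "rotation": [0, 0, 0], "jaw": 30},
    {"slide": [-5, 0, 0], "rotation": [0, 0, 0], "jaw": 30},
    {"slide": [-5, 0, 0], "rotation": [0, 0, 0], "jaw": 30},
    {"slide": [-5, 0, 0], "rotation": [0, 0, 0], "jaw": 30},
    {"slide": [-5, 0, 0], "rotation": [0, 0, 0], "jaw": 30},
    {"slide": [-5, 0, 0], "rotation": [0, 0, 0], "jaw": 30},
    {"slide": [-6, 0, 0], "rotation": [0, 0, 0], "jaw": 30},
    {"slide": [-6, 0, 0], "rotation": [0, 0, 0], "jaw": 30},
    {"slide": [-7, 0, 0], "rotation": [0, 0, 0], "jaw": 30},
    {"slide": [-7, 0, 0], "rotation": [0, 0, 0], "jaw": 30}
  ]
}}

```text
time: 5.2
ee_pos: [0.5315, -0.1357, 0.0312]
tool_rot: [[-0.966, 0.258, 0.0], [0.258, 0.966, -0.0], [-0.0, -0.0, -1.0]]
force: [-0.7, -0.2, -0.5]
grip_width: 0.0257
```

>>> {"method": "apply_moves", "body": {
  "moves": [
    {"slide": [-6, 0, 0], "rotation": [0, 0, 0], "jaw": 30},
    {"slide": [-6, 0, 0], "rotation": [0, 0, 0], "jaw": 30},
    {"slide": [-6, 0, 0], "rotation": [0, 0, 0], "jaw": 30},
    {"slide": [-6, 0, 0], "rotation": [0, 0, 0], "jaw": 30},
    {"slide": [-6, 0, 0], "rotation": [0, 0, 0], "jaw": 30},
    {"slide": [-5, 0, 0], "rotation": [0, 0, 0], "jaw": 30},
    {"slide": [-5, 0, 0], "rotation": [0, 0, 0], "jaw": 30},
    {"slide": [-4, 0, 0], "rotation": [0, 0, 0], "jaw": 30},
    {"slide": [-2, 0, 0], "rotation": [0, 0, 0], "jaw": 30},
    {"slide": [0, 0, 0], "rotation": [0, 0, 0], "jaw": 30}
  ]
}}

```text
time: 6.45
ee_pos: [0.5757, -0.1474, 0.0313]
tool_rot: [[-0.966, 0.258, 0.0], [0.258, 0.966, -0.0], [-0.0, 0.0, -1.0]]
force: [0.1, -0.2, -0.0]
grip_width: 0.0257
```

```bash
python3 - <<'E'
from h import *;tcp()
a=cams.snapshot("side")[190:320,270:420,::-1];cv2.imwrite("pics/m2.png",cv2.resize(a,(750,650)[:2] if 0 else (690,598),interpolation=cv2.INTER_CUBIC))
E
```

```text
t 6.45 reader mm -4.7 -49.7 z 31.3 tool-y yaw vs reader deg 90.24 tool z [ 0. -0. -1.] F [ 0.1 -0.2 -0. ] w 0.0257
```

View pics/m2.png

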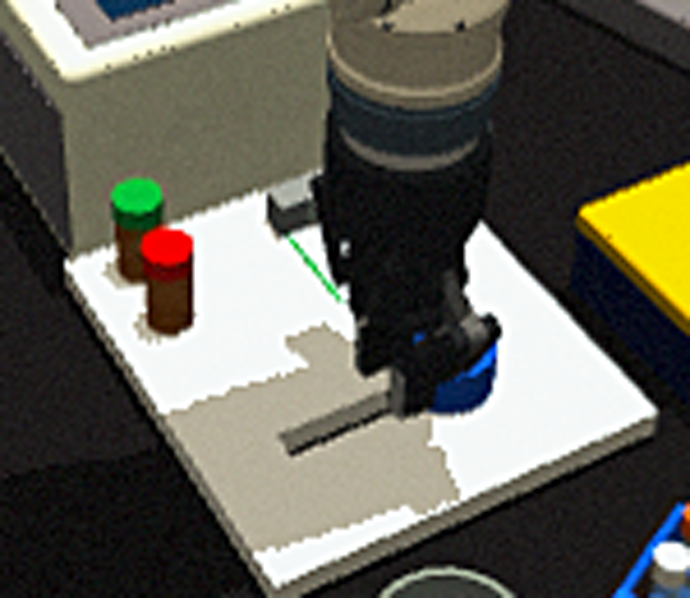

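The puck is ahead of the fingers, about 10 mm short of the corner. I'll continue slowly until the end stop is felt.

>>> {"method": "apply_moves", "body": {
  "moves": [
    {"slide": [-2, 0, 0], "rotation": [0, 0, 0], "jaw": 30},
    {"slide": [-2, 0, 0], "rotation": [0, 0, 0], "jaw": 30},
    {"slide": [-2, 0, 0], "rotation": [0, 0, 0], "jaw": 30},
    {"slide": [-1, 0, 0], "rotation": [0, 0, 0], "jaw": 30},
    {"slide": [-1, 0, 0], "rotation": [0, 0, 0], "jaw": 30},
    {"slide": [-1, 0, 0], "rotation": [0, 0, 0], "jaw": 30},
    {"slide": [-1, 0, 0], "rotation": [0, 0, 0], "jaw": 30},
    {"slide": [-1, 0, 0], "rotation": [0, 0, 0], "jaw": 30},
    {"slide": [0, 0, 0], "rotation": [0, 0, 0], "jaw": 30},
    {"slide": [0, 0, 0], "rotation": [0, 0, 0], "jaw": 30}
  ]
}}

```text
time: 7.75
ee_pos: [0.5862, -0.1502, 0.0313]
tool_rot: [[-0.966, 0.258, 0.0], [0.258, 0.966, -0.0], [-0.0, -0.0, -1.0]]
force: [0.7, 0.2, 1.1]
grip_width: 0.0258
```

>>> {"method": "apply_moves", "body": {
  "moves": [
    {"slide": [-1, 0, 0], "rotation": [0, 0, 0], "jaw": 30},
    {"slide": [-1, 0, 0], "rotation": [0, 0, 0], "jaw": 30},
    {"slide": [-1, 0, 0], "rotation": [0, 0, 0], "jaw": 30},
    {"slide": [0, 0, 0], "rotation": [0, 0, 0], "jaw": 30},
    {"slide": [0, 0, 0], "rotation": [0, 0, 0], "jaw": 30},
    {"slide": [0, 0, 0], "rotation": [0, 0, 0], "jaw": 30},
    {"slide": [0, 0, 0], "rotation": [0, 0, 0], "jaw": 30},
    {"slide": [0, 0, 0], "rotation": [0, 0, 0], "jaw": 30},
    {"slide": [0, 0, 0], "rotation": [0, 0, 0], "jaw": 30},
    {"slide": [0, 0, 0], "rotation": [0, 0, 0], "jaw": 30}
  ]
}}

```text
time: 9.0
ee_pos: [0.5885, -0.1508, 0.0312]
tool_rot: [[-0.966, 0.258, -0.001], [0.258, 0.966, 0.0], [0.001, 0.0, -1.0]]
force: [-4.9, 1.4, 3.7]
grip_width: 0.0255
```

The force of about 5 N shows the puck is at the corner. Backing off, rising, and going round to the -y side.

>>> {"method": "apply_moves", "body": {
  "moves": [
    {"slide": [8, 0, 0], "rotation": [0, 0, 0], "jaw": 30},
    {"slide": [12, 0, 0], "rotation": [0, 0, 0], "jaw": 30},
    {"slide": [5, 0, -10], "rotation": [0, 0, 0], "jaw": 30},
    {"slide": [0, 0, -30], "rotation": [0, 0, 0], "jaw": 30},
    {"slide": [0, 0, -35], "rotation": [0, 0, 0], "jaw": 30},
    {"slide": [0, 0, -25], "rotation": [0, 0, 0], "jaw": 30},
    {"slide": [-14, -14, 0], "rotation": [0, 0, 0], "jaw": 30},
    {"slide": [-14, -14, 0], "rotation": [0, 0, 0], "jaw": 30},
    {"slide": [-14, -14, 0], "rotation": [0, 0, 0], "jaw": 30},
    {"slide": [-14, -14, 0], "rotation": [0, 0, 0], "jaw": 30}
  ]
}}

```text
time: 10.25
ee_pos: [0.6047, -0.2147, 0.1297]
tool_rot: [[-0.966, 0.259, -0.002], [0.259, 0.966, 0.001], [0.002, 0.0, -1.0]]
force: [-0.4, -0.2, -1.0]
grip_width: 0.0252
```

>>> {"method": "apply_moves", "body": {
  "moves": [
    {"slide": [0, 0, 0], "rotation": [0, 0, 10], "jaw": 30},
    {"slide": [0, 0, 0], "rotation": [0, 0, 10], "jaw": 30},
    {"slide": [0, 0, 0], "rotation": [0, 0, 10], "jaw": 30},
    {"slide": [0, 0, 0], "rotation": [0, 0, 10], "jaw": 30},
    {"slide": [0, 0, 0], "rotation": [0, 0, 10], "jaw": 30},
    {"slide": [0, 0, 0], "rotation": [0, 0, 10], "jaw": 30},
    {"slide": [0, 0, 0], "rotation": [0, 0, 10], "jaw": 30},
    {"slide": [0, 0, 0], "rotation": [0, 0, 10], "jaw": 30},
    {"slide": [0, 0, 0], "rotation": [0, 0, 10], "jaw": 30},
    {"slide": [0, 0, 0], "rotation": [0, 0, 0], "jaw": 30}
  ]
}}

```text
time: 11.5
ee_pos: [0.6044, -0.214, 0.1298]
tool_rot: [[0.257, 0.966, -0.002], [0.966, -0.257, 0.001], [0.0, -0.002, -1.0]]
force: [-0.5, 0.1, 0.1]
grip_width: 0.0257
```

```bash
python3 - <<'E'
from h import *;tcp()
a=cams.snapshot("side")[190:320,270:420,::-1];cv2.imwrite("pics/m3.png",cv2.resize(a,(690,598),interpolation=cv2.INTER_CUBIC))
E
```

```text
t 11.5 reader mm 40.4 -106.4 z 129.8 tool-y yaw vs reader deg 0.27 tool z [-0.002  0.001 -1.   ] F [-0.5  0.1  0.1] w 0.0257
```

View pics/m3.png

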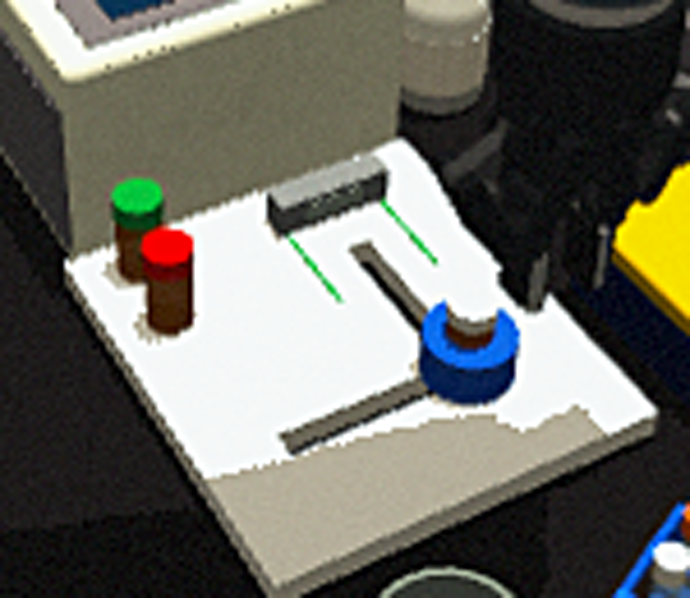

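The puck is upright in the corner and the hand is above the deck on its -y side. Lowering, then pushing along tool +x.

>>> {"method": "apply_moves", "body": {
  "moves": [
    {"slide": [0, 0, 10], "rotation": [0, 0, 0], "jaw": 30},
    {"slide": [0, 0, 20], "rotation": [0, 0, 0], "jaw": 30},
    {"slide": [0, 0, 25], "rotation": [0, 0, 0], "jaw": 30},
    {"slide": [0, 0, 20], "rotation": [0, 0, 0], "jaw": 30},
    {"slide": [0, 0, 14], "rotation": [0, 0, 0], "jaw": 30},
    {"slide": [0, 0, 10], "rotation": [0, 0, 0], "jaw": 30},
    {"slide": [3, 0, 0], "rotation": [0, 0, 0], "jaw": 30},
    {"slide": [5, 0, 0], "rotation": [0, 0, 0], "jaw": 30},
    {"slide": [5, 0, 0], "rotation": [0, 0, 0], "jaw": 30},
    {"slide": [5, 0, 0], "rotation": [0, 0, 0], "jaw": 30}
  ]
}}

```text
time: 12.8
ee_pos: [0.6095, -0.1953, 0.0328]
tool_rot: [[0.258, 0.966, 0.001], [0.966, -0.258, -0.0], [-0.0, 0.001, -1.0]]
force: [0.4, 0.2, 0.3]
grip_width: 0.0255
```

>>> {"method": "apply_moves", "body": {
  "moves": [
    {"slide": [4, 0, 0], "rotation": [0, 0, 0], "jaw": 30},
    {"slide": [4, 0, 0], "rotation": [0, 0, 0], "jaw": 30},
    {"slide": [4, 0, 0], "rotation": [0, 0, 0], "jaw": 30},
    {"slide": [5, 0, 0], "rotation": [0, 0, 0], "jaw": 30},
    {"slide": [5, 0, 0], "rotation": [0, 0, 0], "jaw": 30},
    {"slide": [6, 0, 0], "rotation": [0, 0, 0], "jaw": 30},
    {"slide": [6, 0, 0], "rotation": [0, 0, 0], "jaw": 30},
    {"slide": [6, 0, 0], "rotation": [0, 0, 0], "jaw": 30},
    {"slide": [5, 0, 0], "rotation": [0, 0, 0], "jaw": 30},
    {"slide": [5, 0, 0], "rotation": [0, 0, 0], "jaw": 30}
  ]
}}

```text
time: 14.05
ee_pos: [0.6221, -0.147, 0.0323]
tool_rot: [[0.258, 0.966, -0.0], [0.966, -0.258, -0.0], [-0.0, -0.0, -1.0]]
force: [-0.3, -2.3, 1.3]
grip_width: 0.0257
```

```bash
python3 -c "from h import *;tcp()"
```

```text
t 14.05 reader mm 40.0 -37.1 z 32.3 tool-y yaw vs reader deg 0.24 tool z [-0. -0. -1.] F [-0.3 -2.3  1.3] w 0.0257
```

>>> {"method": "apply_moves", "body": {
  "moves": [
    {"slide": [6, 0, 0], "rotation": [0, 0, 0], "jaw": 30},
    {"slide": [6, 0, 0], "rotation": [0, 0, 0], "jaw": 30},
    {"slide": [6, 0, 0], "rotation": [0, 0, 0], "jaw": 30},
    {"slide": [6, 0, 0], "rotation": [0, 0, 0], "jaw": 30},
    {"slide": [5, 0, 0], "rotation": [0, 0, 0], "jaw": 30},
    {"slide": [5, 0, 0], "rotation": [0, 0, 0], "jaw": 30},
    {"slide": [4, 0, 0], "rotation": [0, 0, 0], "jaw": 30},
    {"slide": [4, 0, 0], "rotation": [0, 0, 0], "jaw": 30},
    {"slide": [3, 0, 0], "rotation": [0, 0, 0], "jaw": 30},
    {"slide": [2, 0, 0], "rotation": [0, 0, 0], "jaw": 30}
  ]
}}

```text
time: 15.3
ee_pos: [0.6342, -0.1018, 0.0323]
tool_rot: [[0.258, 0.966, -0.0], [0.966, -0.258, -0.0], [-0.0, -0.0, -1.0]]
force: [-0.5, -2.1, 1.9]
grip_width: 0.0255
```

>>> {"method": "apply_moves", "body": {
  "moves": [
    {"slide": [1, 0, 0], "rotation": [0, 0, 0], "jaw": 30},
    {"slide": [1, 0, 0], "rotation": [0, 0, 0], "jaw": 30},
    {"slide": [1, 0, 0], "rotation": [0, 0, 0], "jaw": 30},
    {"slide": [1, 0, 0], "rotation": [0, 0, 0], "jaw": 30},
    {"slide": [1, 0, 0], "rotation": [0, 0, 0], "jaw": 30},
    {"slide": [1, 0, 0], "rotation": [0, 0, 0], "jaw": 30},
    {"slide": [1, 0, 0], "rotation": [0, 0, 0], "jaw": 30},
    {"slide": [0, 0, 0], "rotation": [0, 0, 0], "jaw": 30},
    {"slide": [0, 0, 0], "rotation": [0, 0, 0], "jaw": 30},
    {"slide": [0, 0, 0], "rotation": [0, 0, 0], "jaw": 30}
  ]
}}

```text
time: 16.55
ee_pos: [0.636, -0.0951, 0.0322]
tool_rot: [[0.258, 0.966, -0.0], [0.966, -0.258, 0.0], [0.0, -0.0, -1.0]]
force: [0.0, -0.9, 1.6]
grip_width: 0.0256
```

```bash
python3 -c "from h import *;tcp()"
```

```text
t 16.55 reader mm 39.7 16.6 z 32.2 tool-y yaw vs reader deg 0.25 tool z [-0.  0. -1.] F [ 0.  -0.9  1.6] w 0.0256
```

Not stopped yet, so 3 mm more in 1 mm steps.

>>> {"method": "apply_moves", "body": {
  "moves": [
    {"slide": [1, 0, 0], "rotation": [0, 0, 0], "jaw": 30},
    {"slide": [0, 0, 0], "rotation": [0, 0, 0], "jaw": 30},
    {"slide": [1, 0, 0], "rotation": [0, 0, 0], "jaw": 30},
    {"slide": [0, 0, 0], "rotation": [0, 0, 0], "jaw": 30},
    {"slide": [1, 0, 0], "rotation": [0, 0, 0], "jaw": 30},
    {"slide": [0, 0, 0], "rotation": [0, 0, 0], "jaw": 30},
    {"slide": [0, 0, 0], "rotation": [0, 0, 0], "jaw": 30},
    {"slide": [0, 0, 0], "rotation": [0, 0, 0], "jaw": 30},
    {"slide": [0, 0, 0], "rotation": [0, 0, 0], "jaw": 30},
    {"slide": [0, 0, 0], "rotation": [0, 0, 0], "jaw": 30}
  ]
}}

```text
time: 17.8
ee_pos: [0.6367, -0.0924, 0.0323]
tool_rot: [[0.258, 0.966, -0.0], [0.966, -0.258, -0.0], [-0.0, -0.0, -1.0]]
force: [-1.4, -2.8, 1.8]
grip_width: 0.0258
```

```bash
python3 -c "from h import *;tcp()"
```

```text
t 17.8 reader mm 39.8 19.4 z 32.3 tool-y yaw vs reader deg 0.24 tool z [-0. -0. -1.] F [-1.4 -2.8  1.8] w 0.0258
```

>>> {"method": "apply_moves", "body": {
  "moves": [
    {"slide": [1, 0, 0], "rotation": [0, 0, 0], "jaw": 30},
    {"slide": [0, 0, 0], "rotation": [0, 0, 0], "jaw": 30},
    {"slide": [1, 0, 0], "rotation": [0, 0, 0], "jaw": 30},
    {"slide": [0, 0, 0], "rotation": [0, 0, 0], "jaw": 30},
    {"slide": [0, 0, 0], "rotation": [0, 0, 0], "jaw": 30},
    {"slide": [0, 0, 0], "rotation": [0, 0, 0], "jaw": 30},
    {"slide": [0, 0, 0], "rotation": [0, 0, 0], "jaw": 30},
    {"slide": [0, 0, 0], "rotation": [0, 0, 0], "jaw": 30},
    {"slide": [0, 0, 0], "rotation": [0, 0, 0], "jaw": 30},
    {"slide": [0, 0, 0], "rotation": [0, 0, 0], "jaw": 30}
  ]
}}

```text
time: 19.05
ee_pos: [0.637, -0.0919, 0.0326]
tool_rot: [[0.259, 0.966, -0.0], [0.966, -0.259, -0.003], [-0.003, 0.0, -1.0]]
force: [-3.9, -9.0, 3.5]
grip_width: 0.0256
```

```bash
python3 -c "from h import *;tcp()"
```

```text
t 19.05 reader mm 39.9 20.0 z 32.6 tool-y yaw vs reader deg 0.17 tool z [-0.    -0.003 -1.   ] F [-3.9 -9.   3.5] w 0.0256
```

The force is now 10 N and the arm advanced only 0.6 mm of the 2 mm asked, so the pin is at the slot's end. Backing off and rising.

>>> {"method": "apply_moves", "body": {
  "moves": [
    {"slide": [-3, 0, 0], "rotation": [0, 0, 0], "jaw": 30},
    {"slide": [-8, 0, 0], "rotation": [0, 0, 0], "jaw": 30},
    {"slide": [-14, 0, 0], "rotation": [0, 0, 0], "jaw": 30},
    {"slide": [-15, 0, 0], "rotation": [0, 0, 0], "jaw": 30},
    {"slide": [-10, 0, -15], "rotation": [0, 0, 0], "jaw": 30},
    {"slide": [0, 0, -35], "rotation": [0, 0, 0], "jaw": 30},
    {"slide": [0, 0, -40], "rotation": [0, 0, 0], "jaw": 30},
    {"slide": [0, 0, -40], "rotation": [0, 0, 0], "jaw": 30},
    {"slide": [0, 0, -40], "rotation": [0, 0, 0], "jaw": 30},
    {"slide": [0, 0, -30], "rotation": [0, 0, 0], "jaw": 30}
  ]
}}

```text
time: 20.3
ee_pos: [0.6243, -0.1392, 0.2356]
tool_rot: [[0.258, 0.966, 0.003], [0.966, -0.258, -0.001], [-0.0, 0.003, -1.0]]
force: [1.2, -0.4, -0.8]
grip_width: 0.0252
```

>>> {"method": "apply_moves", "body": {
  "moves": [
    {"slide": [-30, -15, 0], "rotation": [0, 0, 0], "jaw": 30},
    {"slide": [-30, -15, 0], "rotation": [0, 0, 0], "jaw": 30},
    {"slide": [-30, -15, 0], "rotation": [0, 0, 0], "jaw": 30},
    {"slide": [-30, -15, 0], "rotation": [0, 0, 0], "jaw": 30},
    {"slide": [-30, -15, 0], "rotation": [0, 0, 0], "jaw": 30},
    {"slide": [-30, -15, 0], "rotation": [0, 0, 0], "jaw": 30},
    {"slide": [0, 0, 0], "rotation": [0, 0, 0], "jaw": 30},
    {"slide": [0, 0, 0], "rotation": [0, 0, 0], "jaw": 30},
    {"slide": [0, 0, 0], "rotation": [0, 0, 0], "jaw": 30},
    {"slide": [0, 0, 0], "rotation": [0, 0, 0], "jaw": 30}
  ]
}}

```text
time: 21.55
ee_pos: [0.4914, -0.2888, 0.2323]
tool_rot: [[0.257, 0.966, -0.0], [0.966, -0.257, 0.0], [0.0, -0.0, -1.0]]
force: [0.3, -0.8, -0.6]
grip_width: 0.0255
```

```bash
python3 - <<'E'
from h import *;tcp()
p=np.load("p.npy")
S=cams.snapshot("side")[:,:,::-1];T=cams.snapshot("top")[:,:,::-1]
cv2.imwrite("pics/topf.png",T);cv2.imwrite("pics/sidef.png",S)
a=cv2.resize(S[190:320,270:420],(450,390),interpolation=cv2.INTER_CUBIC);b=cv2.resize(T[150:270,295:415],(350,350),interpolation=cv2.INTER_CUBIC)
c=np.zeros((390,800,3),np.uint8);c[:,:450]=a;c[:350,450:]=b;cv2.imwrite("pics/m4.png",c)
for n in("top","side"):
    I={"top":T,"side":S}[n]; q=proj(n,r2w(p,[[40,50,50]]))[0]
    h=cv2.cvtColor(I,cv2.COLOR_BGR2HSV);m=cv2.inRange(h,(100,120,50),(125,255,255));x,y=q.astype(int)
    k=np.zeros_like(m);k[y-20:y+30,x-22:x+22]=m[y-20:y+30,x-22:x+22];yy,xx=np.nonzero(k)
    print(n,"pred rim-top centre",q.round(1),"blue bbox",xx.min(),xx.max(),yy.min(),yy.max())
    a=np.linspace(0,6.28,60);rim=proj(n,np.vstack([r2w(p,np.c_[40+25*np.cos(a),50+25*np.sin(a),a*0+z]) for z in(22,50)]));print("  pred bbox",rim.min(0).round(1),rim.max(0).round(1))
E
```

```text
t 21.55 reader mm -49.0 -208.2 z 232.3 tool-y yaw vs reader deg 0.31 tool z [-0.  0. -1.] F [ 0.3 -0.8 -0.6] w 0.0255
top pred rim-top centre [344.7 185.4] blue bbox 335 352 177 194
  pred bbox [334.7 176.3] [354.  196.2]
side pred rim-top centre [348.4 235.7] blue bbox 339 358 231 250
  pred bbox [338.3 229. ] [358.4 250.7]
```

View pics/m4.png

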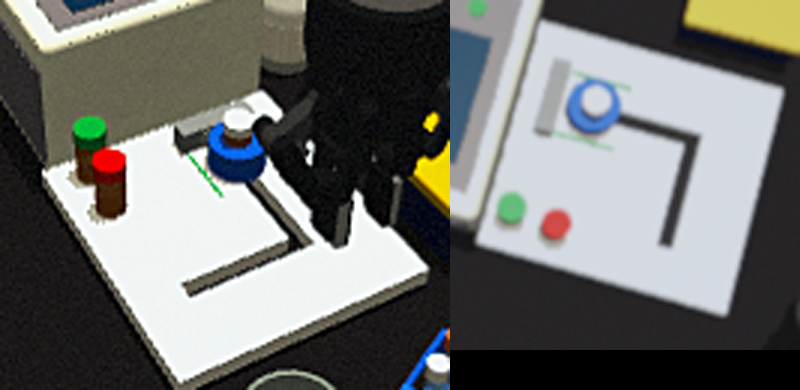

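The puck is home and upright about 5 mm from the read head, at about (595,105) in the right-hand half of the picture. The blue area's bounds match the prediction for slot_end within 2 px, the vials haven't moved, and the hand is clear at z = 232 mm. Handing in.

```bash
python3 -c "from workcell import order;print(order.sign_off())"
```

```text
the job is handed in; nothing more can be done
None
```

The puck is fully home at the end of the slot, upright in front of the read head, and I've handed the job in at about 22 s of the 48 s allowed.

I pushed it along the first leg with two fingertips until the corner stopped it (about 5 N). Then I backed off, went round to its other side with the hand turned 90°, and pushed it along the second leg until the slot's end stopped it. There the force rose to about 10 N, and the arm advanced only 0.6 mm of the 2 mm asked.

- **Position:** in the last pictures, the puck's outline matches the predicted home position within about 2 px in both views, roughly 5 mm, which is the limit of that check. The force at the stop is the finer evidence that it is home.
- **Surroundings:** the red and green vials look unmoved. The last close-ups did not show all of the bench items, but the hand kept clear of them and no unexpected force showed up.
- **Hand:** it finished clear of everything, with the fingertips 232 mm above the bench and no contact force.
- **Disagreement:** the two cameras differed by 2 to 7 mm on the first positions. I averaged them, and the corner and end stops came within about 1–2 mm of where that predicted.

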